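# Raise the telescoping bench lamp and hold it up

## Task

I want the bench lamp up at full height over the stone slab. The glue bottle stands in the way beside the lamp's red button: stand it upright on the round cork mat and let go of it. Then squeeze the lamp's black grip so that its red button is pressed in, draw the lamp straight up past the first stop to the second, where it ends, and finish holding it there with the grip still squeezed (it sinks back when let go); leave the other things on the bench where they are.

Things in the scene. Friction and masses are not known exactly. Their poses are not given: they have to be found in the camera images.
- lamp: the bench lamp's fixed foot, screwed to the bench: round dark flange 60 mm across with a grey telescoping tube rising from it (33 mm across at most); it carries the whole lamp. Origin on the bench, on the tube's axis; z up; its x axis points along the lamp's side arm (towards the round lamp head), its y axis out of the red button's side.
- grip (a point): centre of the lamp's black grip block on top of the tube: 32 mm along x, 36 mm along y, 40 mm high, axes as lamp; it rises with the lamp, from 105 mm above the bench (down) to 205 mm (fully up). To free the lamp, close the fingers along y on the two y faces, so that one finger presses the button flush.
- button_tip (a point): middle of the red button's outer end; round button 14 mm across, in the middle of the grip's +y face, standing out 6 mm; level with grip.
- lamp_head (a point): centre of the round lamp head, 68 mm across and 24 mm thick (top 116 mm above the bench when down), 105 mm from the grip along x; a thin side arm joins it to the middle of the grip's +x face.
- mast (a joint): how far the lamp is drawn up, in m: 0 down, 0.05 first stop, 0.1 second stop and end of travel. The lamp is locked at 0 and at the first stop unless the button is in; keeping the button in lets it run past the first stop. A weight of 3 N and a spring of 2 to 4 N draw it back down when let go (to 0.066, where the lock catches, or to 0 with the button in).
- button (a joint): how far the red button is pressed in, in m: 0 out, 0.006 flush with the face; the lock is free from 0.004 on. 2 N to start, about 6 N to press flush.
- bottle_mid (a point): centre, 70 mm up, of the glue bottle: clear bottle, 140 mm tall, 0.14 to 0.28 kg, z up. Its body is 42 mm along its x and 60 mm along its y; its round blue cap, fixed on, is 49 mm across, from 111 to 140 mm up, a good place to take it from above with the fingers closing along its x. It stands on the bench beside the red button, too close for a finger to pass.
- mat_top (a point): centre of the top of the round cork mat, 110 mm across and 6 mm thick, fixed to the bench; its top is 6 mm above the bench.
- slab: pale stone slab with a rosette, 150 x 117 x 8 mm, lying on the bench under the lamp head; origin under its centre.
- jar: closed jar with a red lid, 81 mm across, 163 mm tall, standing behind the vice; origin under its centre.
- sander: brown cork sanding block, 60 x 101 x 32 mm, lying on the bench; origin under its centre.
Not all that is in view belongs to the job. There is more than one size of the part that bears bottle_mid; the job needs the larger.

How it is judged:
By the outcome, as a careful person would: the job done as asked, in the order asked, and still so for the second after the job is handed in, while the arm keeps its last pose, push and grip.
It also fails if it takes over 48 s, if anything falls off the work surface, if the arm or the gripper's body presses on something with over 40 N, if the wrist force passes 120 N, or if a joint passes its speed limit or range.

## Robot

A 7-joint arm with a two-finger parallel gripper is mounted at the origin on the work surface; the furniture and walls round the work are solid. World frame = base frame: x ahead of the robot, y to its left, z up, the work surface at z = 0. Lengths are in m, angles in rad, forces in N, time in s.
With the tool pointing down it reaches from about 0.4 to 0.875 m from the base axis. Payload 19.3 kg.
Tool frame: the origin (TCP) lies where the fingers leave the gripper's body, on its centre line; the fingertips stand bot.tip_reach ahead of it and the grasp point (between the pads) lies 54 mm ahead of it (bot.tip_reach is the distance from the TCP to the fingertips, in m); z points along the fingers, y is the line along which they close (so a half turn about z gives the same grasp; the last joint's range is limited). The gripper opens to 85 mm and grips with 20 to 120 N. Pads are 22 mm wide; open, the fingers measure 114 mm over their backs; the gripper's body (76 mm by 85 mm) begins 54 mm behind the grasp point. The pads swing forward as they close: fully open they stand 13 mm farther back than shut.
Start: joints at [1.088, 0.521, -0.036, 1.599, 0.021, 1.021, -0.113], TCP at [0.251, -0.573, 0.304] pointing down, gripper open.
Joint ranges: [-2.91, 2.91], [-0.3, 2.13], [-1.5, 1.42], [0.17, 2.43], [-1.26, 4.41], [0.16, 1.93], [-2.52, 2.52]. Speed limits (rad/s): [1.89, 1.89, 2.39, 2.39, 3.01, 3.01, 3.01].

## Interface

Orientations are given as [roll, pitch, yaw] about the fixed x, y, z axes, in that order (R = Rz(yaw) Ry(pitch) Rx(roll)).
In Python, from workcell import bot gives the robot as it stands. The module is installed in compiled form; this text tells all that it offers.
- The arm moves only by the shell command python3 -m jog 'ROWS' [FORCE]. ROWS is JSON, a list that holds one entry, the list of rows, each a list of 7 numbers: the shift along the tool's x, y, z in mm, then the turn, a rotation vector about the tool's x, y, z in rad, then the opening, from 0 (shut) to 1 (fully open). In form: [[[tx, ty, tz, wx, wy, wz, fingers], ...]]. A call has 1 to 5 rows; each row shifts and turns the commanded pose from where the row before left it, along the tool's axes as they then stand; what a row does not reach is not made up. A row lasts 1/10 s, in which the tool goes at most 50 mm and 8.59 degrees, less where a joint would pass 70% of its speed; a pose out of reach is approached as far as the arm can. A call is refused whole if a number of a shift passes 50 or a number of a turn 0.15, either way. A call with a gripper value outside its range is refused whole. The fingers move at their own pace and stop on an object; FORCE is the grip in N (left out, the last holds). Time passes only in rows, so rows that do not move let the fingers close. It gives the time, the measured TCP pose, the force, the opening and the grip force at its end, in the units of the state.
- bot.observe(): the state, without advancing time (a new reading comes with each control period).
- bot.grab_frame(name): name is "side" or "top"; returns a dict with "img" (384x512x3 uint8, red, green, blue), "intrinsics" (3x3 intrinsics, pixels), "R" (3x3) and "t" (3): a world point X has camera coordinates R X + t. Camera axes: x right, y down, z forward; pixel columns grow to the right and rows downward; lengths in m; the calibration is good to about 2 mm. A picture is of the moment at which its call begins. There is no depth.
- bot.job_done(): hands the job in; it is judged then, once.
Trained networks look in a picture, given as the dict that the camera call returned (one of the last four; its "shot" number tells which), for a name from the list of things; names that differ only in an ending like _2 or _b are one class to them, and where a whole thing is asked for, a point or a joint stands for the part that bears it (a point fixed in the world has none). Each returns a list of dicts, best first, with "conf" (0 to 1); they miss things now and then, are a little off and sometimes report something else, mostly with a low value. They report only what shows in the picture. A call takes as long as a camera call. They do not tell look-alikes from the thing itself.
- bot.trace(query, picture): "region" (384x512 bool, what is visible of it).
- bot.spot_point(query, picture): "xyz" ([x, y, z] in m, in world coordinates, good to about 4 mm: a listed point, or the origin of a listed thing).
The state is a dict: "clock": time; "qpos": joint angles; "qd": joint speeds; "joint_efforts": joint torques, N m; "position": TCP position; "tool_rot": TCP orientation; "force": force on the tool from outside, world axes, zero at the start; "moment": the same for the moment, N m; "grip_width": finger opening in m; "finger_force": force on a finger pad.
Only numpy, scipy, OpenCV 4.12 (cv2) and the standard library are available. Lean on these libraries where they do the work, as an engineer would, in place of code of your own. Each camera call takes 0.05 s, during which the arm holds its last target. There are 200 camera calls.

## Working session

There is one attempt and no reset: what is moved stays moved. The work goes in short steps, Python scripts to look and compute and a shell command to move; the robot and the scene stay as the last step left them, time stands still between calls to the robot, and variables do not carry over. Pictures are saved under pics/ and viewed, at most 10 in all, crops included, and the job is handed in when it is done.

```bash
mkdir -p pics; cat > h.py <<'E'
from workcell import bot
import numpy as np, cv2
def snap(n,save=None):
    f=bot.grab_frame(n)
    if save: cv2.imwrite('pics/'+save,f['img'][:,:,::-1])
    return f
E
python3 - <<'E'
from h import *
np.set_printoptions(precision=4,suppress=True)
F={n:snap(n,n+'0.png') for n in('top','side')}
for q in ['lamp','grip','button_tip','lamp_head','bottle_mid','mat_top','slab','jar','sander']:
  for n in F:
    print(q,n,[(np.round(d['xyz'],3).tolist(),round(d['conf'],2)) for d in bot.spot_point(q,F[n])[:4]])
s=bot.observe();print(s['clock'],s['position'],s['tool_rot'],s['grip_width'],bot.tip_reach)
for n in F: print(n, -F[n]['R'].T@F[n]['t'])
E
```

```text
lamp top [([0.439, -0.33, 0.003], 0.63)]
lamp side [([0.438, -0.325, -0.002], 0.86)]
grip top [([0.442, -0.33, 0.104], 0.66)]
grip side [([0.444, -0.326, 0.106], 0.94)]
button_tip top []
button_tip side [([0.441, -0.302, 0.101], 0.56)]
lamp_head top [([0.548, -0.322, 0.104], 0.56)]
lamp_head side [([0.551, -0.322, 0.108], 0.88)]
bottle_mid top [([0.442, -0.262, 0.07], 0.87), ([0.433, -0.432, 0.051], 0.77)]
bottle_mid side [([0.436, -0.437, 0.047], 0.94), ([0.44, -0.26, 0.067], 0.64)]
mat_top top [([0.443, 0.051, 0.007], 0.95)]
mat_top side [([0.447, 0.046, 0.004], 0.58)]
slab top [([0.548, -0.33, 0.001], 0.71)]
slab side [([0.55, -0.327, -0.001], 0.91), ([0.58, -0.111, -0.004], 0.4)]
jar top [([0.578, -0.11, 0.001], 0.67), ([0.442, -0.262, 0.07], 0.29)]
jar side [([0.58, -0.112, -0.004], 0.64)]
sander top [([0.57, 0.107, 0.001], 0.62)]
sander side [([0.572, 0.108, -0.0], 0.87)]
1.0 [ 0.2507 -0.5725  0.3039] [3.1416 0.     0.4127] 0.08515157325191156 0.0726
top [ 0.3323 -0.1618  1.0459]
side [ 1.0987 -0.0134  0.9203]
```

View pics/top0.png

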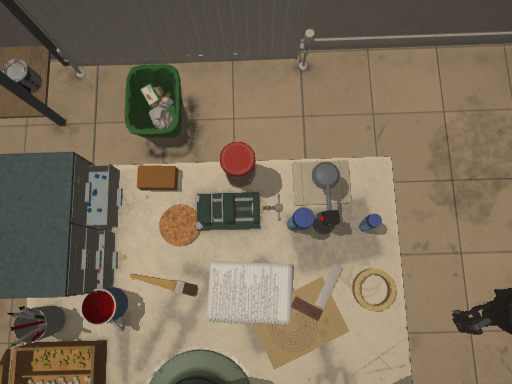

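View pics/side0.png

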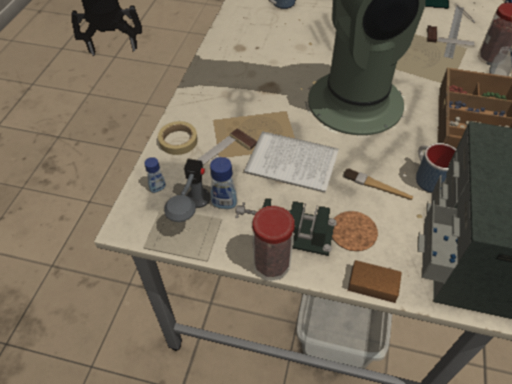

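The top view shows the larger blue-capped bottle at (303,218), next to the lamp grip at (327,217). The small look-alike is at (372,222), the mat at (180,225) and the vice between at (228,210). The side view agrees. Next I'll fit the bottle's yaw and refine the lamp.

```bash
cat >> h.py <<'E'
def proj(f,X):
    c=X@f['R'].T+f['t']; p=c@f['intrinsics'].T; return p[:,:2]/p[:,2:]
def box(cx,cy,yaw,hx,hy,z0,z1,rnd=False):
    if rnd: a=np.linspace(0,2*np.pi,24); P=np.c_[hx*np.cos(a),hx*np.sin(a)]
    else: P=np.array([[hx,hy],[hx,-hy],[-hx,-hy],[-hx,hy]])
    c,s=np.cos(yaw),np.sin(yaw); P=P@np.array([[c,s],[-s,c]])+[cx,cy]
    return np.r_[np.c_[P,np.full(len(P),z0)],np.c_[P,np.full(len(P),z1)]]
def draw(f,parts):
    m=np.zeros((384,512),np.uint8)
    for X in parts: cv2.fillConvexPoly(m,cv2.convexHull(np.round(proj(f,X)*16).astype(np.int32)),1,shift=4)
    return m>0
def bottle(x,y,yaw,z=0): return [box(x,y,yaw,.021,.030,z,z+.095),box(x,y,0,.0245,0,z+.111,z+.14,True),box(x,y,yaw,.017,.02,z+.095,z+.111)]
E
python3 - <<'E'
from h import *
from itertools import product
F=[snap('top'),snap('side')]
M=[]
for f in F:
    best=None
    for d in bot.trace('bottle_mid',f):
        c=proj(f,np.array([[.441,-.261,.09]]))[0]; r=np.argwhere(d['region']).mean(0)[::-1]
        print(c,r,d['region'].sum(),d['conf'])
        if np.hypot(*(c-r))<20 and best is None: best=d['region']
    M.append(best)
res=[]
for dx,dy,yw in product(np.arange(-8,9,2),np.arange(-8,9,2),np.arange(0,np.pi,np.pi/24)):
    x,y=.441+dx/1e3,-.261+dy/1e3; s=0
    for f,m in zip(F,M):
        if m is None: continue
        d=draw(f,bottle(x,y,yw)); s+=(d&m).sum()/(d|m).sum()
    res.append((s,x,y,yw))
res.sort(reverse=True); print(*[tuple(np.round(r,3)) for r in res[:10]],sep='\n')
for yw in np.arange(0,np.pi,np.pi/12): print(round(yw,2), round(max(r[0] for r in res if abs(r[3]-yw)<.01),3))
vis=F[1]['img'][110:270,110:350]; cv2.imwrite('pics/c1.png',cv2.resize(vis,None,fx=3,fy=3,interpolation=cv2.INTER_CUBIC)[:,:,::-1])
E
```

```text
[301.1056972  220.10752574] [300.60964912 219.72368421] 456 0.97
[301.1056972  220.10752574] [369.92028986 222.11594203] 276 0.86
[221.66122223 178.61235009] [153.68320611 175.38549618] 524 0.9
[221.66122223 178.61235009] [221.98106996 183.95473251] 1215 0.89
(np.float64(1.58), np.float64(0.441), np.float64(-0.263), np.float64(0.393))
(np.float64(1.58), np.float64(0.441), np.float64(-0.263), np.float64(0.524))
(np.float64(1.577), np.float64(0.439), np.float64(-0.263), np.float64(0.393))
(np.float64(1.574), np.float64(0.441), np.float64(-0.261), np.float64(0.393))
(np.float64(1.573), np.float64(0.439), np.float64(-0.261), np.float64(0.393))
(np.float64(1.573), np.float64(0.441), np.float64(-0.261), np.float64(0.524))
(np.float64(1.572), np.float64(0.443), np.float64(-0.261), np.float64(0.393))
(np.float64(1.566), np.float64(0.443), np.float64(-0.263), np.float64(0.393))
(np.float64(1.564), np.float64(0.439), np.float64(-0.261), np.float64(0.524))
(np.float64(1.563), np.float64(0.443), np.float64(-0.263), np.float64(0.524))
0.0 1.497
0.26 1.563
0.52 1.58
0.79 1.543
1.05 1.507
1.31 1.486
1.57 1.494
1.83 1.462
2.09 1.518
2.36 1.524
2.62 1.495
2.88 1.48
```

View pics/c1.png

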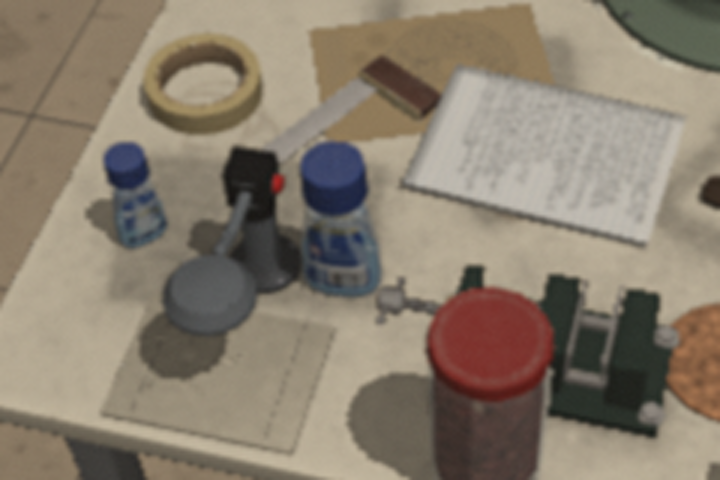

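The wide side of the bottle runs roughly along world y (yaw about 0.25), so I'll take the cap with the fingers closing roughly along world x. First I travel above it and turn.

```bash
python3 -m jog '[[[30,-21,0,0,0,0,1],[30,-21,0,0,0,0,1],[30,-21,0,0,0,0,1],[30,-21,0,0,0,0,1],[30,-21,0,0,0,0,1]]]' 40
python3 -m jog '[[[30,-21,0,0,0,0,1],[30,-21,0,0,0,0,1],[30,-21,0,0,0,0,1],[30,-21,0,0,0,0,1],[30,-21,0,0,0,0,1]]]'
python3 -m jog '[[[0,0,0,0,0,-0.14,1],[0,0,0,0,0,-0.14,1],[0,0,0,0,0,-0.14,1],[0,0,0,0,0,-0.14,1],[0,0,0,0,0,-0.14,1]]]'
python3 -m jog '[[[0,0,0,0,0,-0.14,1],[0,0,0,0,0,-0.14,1],[0,0,0,0,0,-0.14,1],[0,0,0,0,0,-0.14,1],[0,0,0,0,0,-0.14,1]]]'
cat >> h.py <<'E'
from scipy.spatial.transform import Rotation as Ro
def delta(xyz,yaw):
    s=bot.observe(); R=Ro.from_euler('xyz',s['tool_rot']); T=Ro.from_euler('xyz',[np.pi,0,yaw])
    np.set_printoptions(precision=3,suppress=True)
    print('t',round(s['clock'],2),'pos',np.array(s['position']),'rpy',np.array(s['tool_rot']),'q',np.array(s['qpos']),'F',np.array(s['force']),'w',s['grip_width'],s['finger_force'])
    print('tool mm',R.inv().apply(np.array(xyz)-s['position'])*1e3,'rotvec',(R.inv()*T).as_rotvec())
E
python3 -c "
from h import *
delta([.441,-.262,.182],1.82)"
```

```text
clock: 1.7
position: [0.3465, -0.4149, 0.304]
tool_rot: [3.141, -0.0, 0.413]
force: [0.2, -1.2, 0.3]
grip_width: 0.0854
finger_force: 0.0
clock: 2.2
position: [0.4419, -0.2584, 0.3041]
tool_rot: [3.141, -0.0, 0.413]
force: [1.4, -0.8, 1.1]
grip_width: 0.0851
finger_force: 0.0
clock: 2.7
position: [0.4413, -0.2598, 0.304]
tool_rot: [3.141, 0.0, 1.119]
force: [-0.8, 0.1, -0.1]
grip_width: 0.0851
finger_force: 0.0
clock: 3.2
position: [0.4413, -0.2599, 0.304]
tool_rot: [3.141, 0.0, 1.818]
force: [-0.1, -0.9, -0.9]
grip_width: 0.0855
finger_force: 0.0
t 3.2 pos [ 0.441 -0.26   0.304] rpy [3.141 0.    1.818] q [ 0.761  0.369 -0.442  1.877  0.193  0.937  0.478] F [-0.083 -0.87  -0.903] w 0.08548841902161494 0.0
tool mm [ -1.992  -0.804 122.012] rotvec [ 0.     0.    -0.002]
```

```bash
python3 -m jog '[[[-2,-1,30,0,0,0,1],[0,0,30,0,0,0,1],[0,0,25,0,0,0,1],[0,0,20,0,0,0,1],[0,0,10,0,0,0,1]]]'
python3 -m jog '[[[0,0,6,0,0,0,1],[0,0,0,0,0,0,0],[0,0,0,0,0,0,0],[0,0,0,0,0,0,0],[0,0,0,0,0,0,0]]]' 40
python3 -m jog '[[[0,0,0,0,0,0,0],[0,0,0,0,0,0,0],[0,0,0,0,0,0,0],[0,0,0,0,0,0,0]]]'
python3 -c "
from h import *
delta([.441,-.262,.182],1.82)
snap('side','g1.png')"
```

```text
clock: 3.7
position: [0.4403, -0.2618, 0.1875]
tool_rot: [-3.14, -0.001, 1.813]
force: [-0.0, 0.1, 0.9]
grip_width: 0.0857
finger_force: 0.0
clock: 4.2
position: [0.4412, -0.2622, 0.1839]
tool_rot: [3.141, 0.001, 1.813]
force: [-0.1, -0.1, 6.8]
grip_width: 0.0476
finger_force: 40.4
clock: 4.6
position: [0.4412, -0.2622, 0.1839]
tool_rot: [3.141, 0.001, 1.813]
force: [-0.3, 0.4, 6.5]
grip_width: 0.0473
finger_force: 40.4
t 4.6 pos [ 0.441 -0.262  0.184] rpy [3.141 0.001 1.813] q [ 0.705  0.54  -0.378  1.981  0.31   0.674  0.373] F [-0.343  0.377  6.539] w 0.04728736802705762 40.40169596672058
tool mm [ 0.254 -0.134  1.934] rotvec [ 0.001  0.001 -0.007]
```

View pics/g1.png

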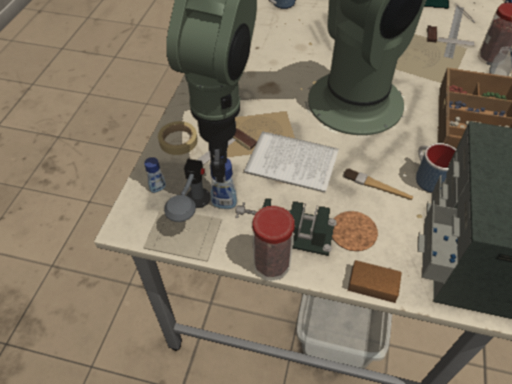

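The cap is held at a width of 47 mm. I'll lift it, carry it over the vice and check.

```bash
python3 -m jog '[[[0,0,-10,0,0,0,0],[0,0,-25,0,0,0,0],[0,0,-35,0,0,0,0],[0,0,-40,0,0,0,0],[0,0,-30,0,0,0,0]]]'
python3 -m jog '[[[0,0,-15,0,0,0,0],[12,3,0,0,0,0,0],[20,5,0,0,0,0,0],[28,7,0,0,0,0,0],[30,8,0,0,0,0,0]]]'
python3 -m jog '[[[30,8,0,0,0,0,0],[30,8,0,0,0,0,0],[30,8,0,0,0,0,0],[30,8,0,0,0,0,0],[30,8,0,0,0,0,0]]]'
python3 -m jog '[[[28,7,0,0,0,0,0],[20,5,0,0,0,0,0],[12,3,0,0,0,0,0],[0,0,0,0,0,0,0],[0,0,0,0,0,0,0]]]'
python3 - <<'E'
from h import *
f=snap('side','h1.png'); g=snap('top')
for n,k in(('side',f),('top',g)):
  for q in('bottle_mid','mat_top','grip'): print(q,n,[(np.round(d['xyz'],3).tolist(),round(d['conf'],2)) for d in bot.spot_point(q,k)[:3]])
delta([.444,.049,.190],1.813)
E
```

```text
clock: 5.15
position: [0.4408, -0.2618, 0.3262]
tool_rot: [3.14, 0.001, 1.813]
force: [0.2, 0.6, -2.6]
grip_width: 0.0477
finger_force: 41.9
clock: 5.65
position: [0.4408, -0.1675, 0.3374]
tool_rot: [-3.141, -0.001, 1.812]
force: [0.6, 0.9, -1.8]
grip_width: 0.0476
finger_force: 41.9
clock: 6.15
position: [0.4435, -0.012, 0.3375]
tool_rot: [-3.141, -0.0, 1.813]
force: [0.5, 0.5, -1.5]
grip_width: 0.0475
finger_force: 41.9
clock: 6.65
position: [0.4441, 0.048, 0.3375]
tool_rot: [-3.141, 0.0, 1.813]
force: [0.2, -0.5, -2.8]
grip_width: 0.0474
finger_force: 41.9
bottle_mid side [([0.434, -0.435, 0.047], 0.97), ([0.443, 0.047, 0.224], 0.7)]
mat_top side [([0.448, 0.046, 0.003], 0.84)]
grip side [([0.443, -0.324, 0.109], 0.75)]
bottle_mid top [([0.434, -0.43, 0.049], 0.78), ([0.446, 0.044, 0.224], 0.75)]
mat_top top [([0.448, 0.048, 0.007], 0.9)]
grip top [([0.442, -0.328, 0.105], 0.86)]
t 7.05 pos [0.445 0.048 0.338] rpy [-3.142 -0.     1.812] q [ 0.301  0.241 -0.636  1.978  0.172  0.975 -0.176] F [ 0.055 -0.001 -2.135] w 0.047439275237869324 41.92578434944153
tool mm [  1.424  -0.318 147.885] rotvec [-0.    -0.    -0.001]
```

View pics/h1.png

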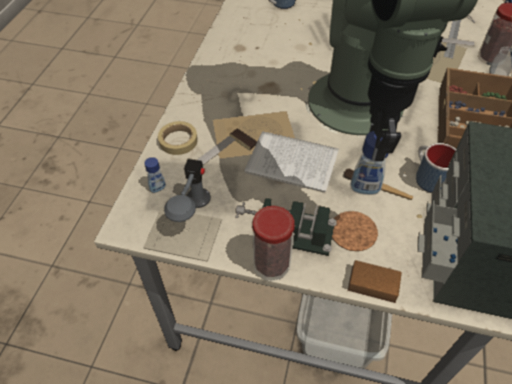

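The bottle hangs upright above the mat. I'll lower it.

```bash
python3 -m jog '[[[1,1,20,0,0,0,0],[0,0,30,0,0,0,0],[0,0,35,0,0,0,0],[0,0,30,0,0,0,0],[0,0,18,0,0,0,0]]]'
python3 -m jog '[[[0,0,6,0,0,0,0],[0,0,3,0,0,0,0],[0,0,2,0,0,0,0],[0,0,0,0,0,0,0],[0,0,0,0,0,0,0]]]'
python3 -m jog '[[[0,0,1,0,0,0,0],[0,0,1,0,0,0,0],[0,0,0,0,0,0,0],[0,0,0,0,0,0,0]]]'
```

```text
clock: 7.55
position: [0.4447, 0.049, 0.2029]
tool_rot: [-3.14, -0.001, 1.813]
force: [0.6, -0.1, -2.2]
grip_width: 0.0477
finger_force: 41.9
clock: 8.05
position: [0.4456, 0.0491, 0.1945]
tool_rot: [3.141, 0.0, 1.813]
force: [-0.9, -0.5, -2.1]
grip_width: 0.048
finger_force: 41.9
clock: 8.45
position: [0.4454, 0.0492, 0.1919]
tool_rot: [-3.142, -0.0, 1.813]
force: [0.3, 0.1, -2.3]
grip_width: 0.0475
finger_force: 41.9
```

```bash
python3 -m jog '[[[0,0,1,0,0,0,0],[0,0,0,0,0,0,0],[0,0,0,0,0,0,0]]]'
python3 -m jog '[[[0,0,1,0,0,0,0],[0,0,0,0,0,0,0],[0,0,0,0,0,0,0]]]'
```

```text
clock: 8.75
position: [0.4453, 0.0492, 0.1909]
tool_rot: [-3.141, -0.0, 1.813]
force: [-0.2, -0.5, -1.9]
grip_width: 0.0473
finger_force: 41.9
clock: 9.05
position: [0.4454, 0.0493, 0.19]
tool_rot: [3.141, -0.0, 1.813]
force: [-0.5, -0.2, 1.3]
grip_width: 0.0478
finger_force: 42.2
```

Contact at z = 0.190, as expected. I'll release and rise.

```bash
python3 -m jog '[[[0,0,0,0,0,0,1],[0,0,0,0,0,0,1],[0,0,0,0,0,0,1],[0,0,0,0,0,0,1],[0,0,0,0,0,0,1]]]'
python3 -m jog '[[[0,0,-5,0,0,0,1],[0,0,-15,0,0,0,1],[0,0,-30,0,0,0,1],[0,0,-40,0,0,0,1],[0,0,-20,0,0,0,1]]]'
python3 - <<'E'
from h import *
f=snap('side','r1.png'); g=snap('top')
for n,k in(('side',f),('top',g)):
  for q in('bottle_mid','grip','button_tip','lamp','lamp_head'): print(q,n,[(np.round(d['xyz'],3).tolist(),round(d['conf'],2)) for d in bot.spot_point(q,k)[:3]])
delta([.442,-.327,.3],0.05)
E
```

```text
clock: 9.55
position: [0.4453, 0.0492, 0.1899]
tool_rot: [-3.142, -0.0, 1.813]
force: [-0.3, 0.3, -0.6]
grip_width: 0.0857
finger_force: 0.0
clock: 10.05
position: [0.4457, 0.0496, 0.3028]
tool_rot: [3.139, 0.0, 1.813]
force: [-0.1, 0.1, -0.5]
grip_width: 0.0855
finger_force: 0.0
bottle_mid side [([0.443, 0.051, 0.075], 0.97), ([0.433, -0.436, 0.048], 0.89)]
grip side [([0.446, -0.327, 0.104], 0.64)]
button_tip side [([0.441, -0.3, 0.106], 0.42), ([0.546, -0.32, 0.106], 0.27)]
lamp side [([0.439, -0.326, -0.002], 0.92)]
lamp_head side [([0.547, -0.321, 0.107], 0.96), ([0.549, -0.326, -0.0], 0.57), ([0.447, 0.051, 0.075], 0.31)]
bottle_mid top [([0.447, 0.048, 0.078], 0.57), ([0.432, -0.432, 0.051], 0.49)]
grip top []
button_tip top []
lamp top [([0.435, -0.331, 0.002], 0.89)]
lamp_head top [([0.55, -0.323, 0.104], 0.73)]
t 10.65 pos [0.445 0.049 0.3  ] rpy [-3.141 -0.     1.813] q [ 0.283  0.297 -0.632  2.025  0.224  0.888 -0.229] F [0.272 0.154 0.097] w 0.08573233522908391 0.0
tool mm [-364.476  -93.391   -0.497] rotvec [-0.001  0.     1.763]
```

View pics/r1.png

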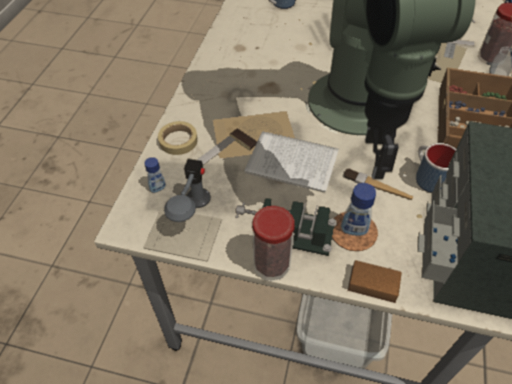

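The bottle at (358,210) stands upright on the mat, released. The lamp grip is at about (0.442,-0.327) with yaw about 0.05. I'll travel there and turn.

```bash
python3 -m jog '[[[-30,-8,0,0,0,0,1],[-30,-8,0,0,0,0,1],[-30,-8,0,0,0,0,1],[-30,-8,0,0,0,0,1],[-30,-8,0,0,0,0,1]]]'
python3 -m jog '[[[-30,-8,0,0,0,0,1],[-30,-8,0,0,0,0,1],[-30,-8,0,0,0,0,1],[-30,-8,0,0,0,0,1],[-30,-8,0,0,0,0,1]]]'
python3 -m jog '[[[-30,-7,0,0,0,0,1],[-30,-7,0,0,0,0,1],[0,0,0,0,0,0.13,1],[0,0,0,0,0,0.14,1],[0,0,0,0,0,0.14,1]]]'
python3 -m jog '[[[0,0,0,0,0,0.14,1],[0,0,0,0,0,0.14,1],[0,0,0,0,0,0.14,1],[0,0,0,0,0,0.14,1],[0,0,0,0,0,0.14,1]]]'
python3 -m jog '[[[0,0,0,0,0,0.14,1],[0,0,0,0,0,0.14,1],[0,0,0,0,0,0.14,1],[0,0,0,0,0,0.14,1],[0,0,0,0,0,0.1,1]]]'
python3 -c "
from h import *
delta([.442,-.327,.162],0.05)"
```

```text
clock: 11.15
position: [0.4423, -0.1073, 0.2998]
tool_rot: [-3.141, -0.0, 1.813]
force: [0.7, -0.7, 0.2]
grip_width: 0.0856
finger_force: 0.0
clock: 11.65
position: [0.4393, -0.2625, 0.2997]
tool_rot: [-3.141, -0.0, 1.813]
force: [0.5, 0.7, 0.8]
grip_width: 0.0852
finger_force: 0.0
clock: 12.15
position: [0.4402, -0.323, 0.2995]
tool_rot: [-3.141, -0.0, 1.397]
force: [0.3, 0.5, -0.6]
grip_width: 0.0855
finger_force: 0.0
clock: 12.65
position: [0.4404, -0.3228, 0.2996]
tool_rot: [-3.141, 0.0, 0.697]
force: [-0.3, -0.1, 0.9]
grip_width: 0.0854
finger_force: 0.0
clock: 13.15
position: [0.4404, -0.3227, 0.2996]
tool_rot: [-3.141, 0.0, 0.037]
force: [-0.6, -0.3, 0.3]
grip_width: 0.0855
finger_force: 0.0
t 13.15 pos [ 0.44  -0.323  0.3  ] rpy [-3.141  0.     0.037] q [ 0.566  0.401 -0.056  1.813  0.027  0.928 -1.035] F [-0.624 -0.252  0.3  ] w 0.0854975905982034 0.0
tool mm [  1.479   4.359 137.619] rotvec [-0.     0.    -0.013]
```

```bash
python3 -m jog '[[[1,4,30,0,0,-0.01,1],[0,0,30,0,0,0,1],[0,0,30,0,0,0,1],[0,0,25,0,0,0,1],[0,0,15,0,0,0,1]]]'
python3 -m jog '[[[0,0,8,0,0,0,1],[0,0,2,0,0,0,1],[0,0,0,0,0,0,1]]]'
python3 -m jog '[[[0,0,0,0,0,0,0],[0,0,0,0,0,0,0],[0,0,0,0,0,0,0],[0,0,0,0,0,0,0],[0,0,0,0,0,0,0]]]' 40
python3 -c "
from h import *
delta([.442,-.327,.160],0.05)
f=snap('side');cv2.imwrite('pics/s1.png',cv2.resize(f['img'][110:270,110:350],None,fx=3,fy=3)[:,:,::-1])"
```

```text
clock: 13.65
position: [0.441, -0.3263, 0.1677]
tool_rot: [-3.14, 0.002, 0.053]
force: [0.1, -0.4, 0.1]
grip_width: 0.0853
finger_force: 0.0
clock: 13.95
position: [0.4417, -0.3269, 0.1602]
tool_rot: [3.141, -0.0, 0.053]
force: [0.6, 0.4, 0.9]
grip_width: 0.086
finger_force: 0.0
clock: 14.45
position: [0.4417, -0.327, 0.1605]
tool_rot: [3.141, -0.001, 0.052]
force: [-1.6, 0.5, 8.7]
grip_width: 0.036
finger_force: 40.3
t 14.45 pos [ 0.442 -0.327  0.16 ] rpy [ 3.141 -0.001  0.052] q [ 0.569  0.601 -0.054  1.912  0.052  0.628 -1.037] F [-1.605  0.459  8.686] w 0.036009883770921756 40.27955286204815
tool mm [ 0.31  -0.012  0.497] rotvec [ 0.    -0.001  0.002]
```

View pics/s1.png

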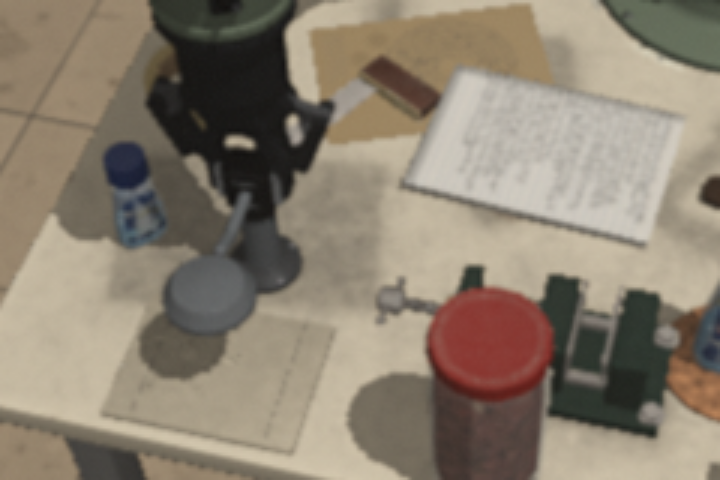

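Opening is 36.0 mm, so the button is flush. I'll draw up, with the grip raised a bit.

```bash
python3 -m jog '[[[0,0,0,0,0,0,0],[0,0,-3,0,0,0,0],[0,0,-5,0,0,0,0],[0,0,-7,0,0,0,0],[0,0,-7,0,0,0,0]]]' 60
python3 -m jog '[[[0,0,-8,0,0,0,0],[0,0,-8,0,0,0,0],[0,0,-8,0,0,0,0],[0,0,-8,0,0,0,0],[0,0,-8,0,0,0,0]]]'
python3 -m jog '[[[0,0,-8,0,0,0,0],[0,0,-8,0,0,0,0],[0,0,-7,0,0,0,0],[0,0,-5,0,0,0,0],[0,0,0,0,0,0,0]]]'
```

```text
clock: 15.0
position: [0.4417, -0.327, 0.1825]
tool_rot: [3.141, -0.0, 0.052]
force: [4.0, -2.8, -5.6]
grip_width: 0.0354
finger_force: 60.5
clock: 15.5
position: [0.4417, -0.327, 0.2227]
tool_rot: [3.141, -0.001, 0.053]
force: [4.5, -4.3, -6.5]
grip_width: 0.0352
finger_force: 60.5
clock: 16.0
position: [0.4416, -0.327, 0.2508]
tool_rot: [3.141, -0.001, 0.052]
force: [4.3, -4.4, -6.1]
grip_width: 0.0353
finger_force: 60.8
```

```bash
python3 -m jog '[[[0,0,-4,0,0,0,0],[0,0,-3,0,0,0,0],[0,0,-1,0,0,0,0],[0,0,0,0,0,0,0]]]'
python3 -m jog '[[[0,0,-1,0,0,0,0],[0,0,0,0,0,0,0],[0,0,0,0,0,0,0]]]'
python3 -m jog '[[[0,0,-1,0,0,0,0],[0,0,0,0,0,0,0],[0,0,0,0,0,0,0]]]'
```

```text
clock: 16.4
position: [0.4416, -0.327, 0.2581]
tool_rot: [3.141, -0.001, 0.053]
force: [5.5, -3.5, -5.9]
grip_width: 0.0356
finger_force: 60.8
clock: 16.7
position: [0.4417, -0.327, 0.259]
tool_rot: [3.141, -0.001, 0.053]
force: [5.8, -4.3, -4.9]
grip_width: 0.0355
finger_force: 60.8
clock: 17.0
position: [0.4417, -0.3269, 0.26]
tool_rot: [3.141, -0.0, 0.053]
force: [4.8, -4.3, -6.1]
grip_width: 0.0356
finger_force: 60.8
```

```bash
python3 -m jog '[[[0,0,-1,0,0,0,0],[0,0,0,0,0,0,0],[0,0,0,0,0,0,0]]]'
python3 -m jog '[[[0,0,-1,0,0,0,0],[0,0,0,0,0,0,0],[0,0,0,0,0,0,0]]]'
python3 - <<'E'
from h import *
f=snap('side','e1.png'); g=snap('top')
for n,k in(('side',f),('top',g)):
  for q in('bottle_mid','grip','lamp_head','slab','sander','jar'): print(q,n,[(np.round(d['xyz'],3).tolist(),round(d['conf'],2)) for d in bot.spot_point(q,k)[:2]])
E
```

```text
clock: 17.3
position: [0.4416, -0.327, 0.2608]
tool_rot: [3.141, -0.0, 0.053]
force: [4.5, -4.6, -7.9]
grip_width: 0.0356
finger_force: 62.3
clock: 17.6
position: [0.4417, -0.327, 0.261]
tool_rot: [3.142, -0.0, 0.053]
force: [10.5, -8.0, -23.5]
grip_width: 0.0354
finger_force: 64.3
bottle_mid side [([0.446, 0.05, 0.076], 0.97), ([0.435, -0.44, 0.042], 0.68)]
grip side [([0.444, -0.326, 0.207], 0.67)]
lamp_head side [([0.55, -0.322, 0.209], 0.89)]
slab side [([0.549, -0.322, 0.003], 0.94)]
sander side [([0.574, 0.108, -0.003], 0.79), ([0.44, -0.326, -0.004], 0.62)]
jar side [([0.579, -0.112, -0.004], 0.66)]
bottle_mid top [([0.446, 0.05, 0.075], 0.96)]
grip top []
lamp_head top [([0.548, -0.322, 0.203], 0.67)]
slab top [([0.547, -0.331, 0.001], 0.7)]
sander top [([0.573, 0.107, -0.001], 0.97)]
jar top [([0.577, -0.114, 0.004], 0.61)]
```

View pics/e1.png

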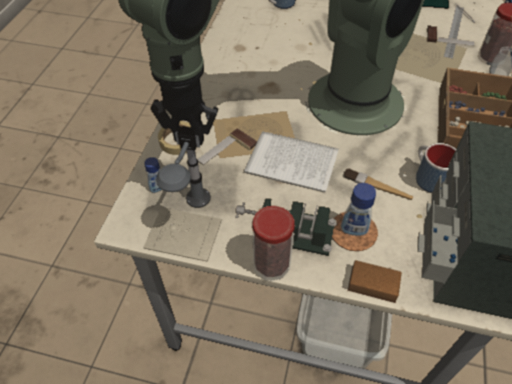

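The lamp is at its end stop: 100.5 mm travelled, the pull rose to 23 N and the head is at z of about 0.206. The bottle stands on the mat. I'll check it is steady and hand in.

```bash
python3 -m jog '[[[0,0,0,0,0,0,0],[0,0,0,0,0,0,0],[0,0,0,0,0,0,0],[0,0,0,0,0,0,0],[0,0,0,0,0,0,0]]]' && python3 -c "
from workcell import bot
print(bot.job_done())"
```

```text
clock: 18.8
position: [0.4416, -0.327, 0.261]
tool_rot: [3.142, 0.0, 0.053]
force: [10.5, -8.1, -24.2]
grip_width: 0.0356
finger_force: 64.4
the job is handed in; nothing more can be done
None
```

The glue bottle stands upright and released on the cork mat, and the lamp is held at its second stop with the grip still squeezed; I handed the job in at 18.8 s, and no verdict was returned.

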